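# Clamp a plywood pattern in the marking jig

## Task

Push the plywood pattern along its channel until it sits flush against the end stop, then push the upright handle of the toggle clamp over, past its stiff point, until it snaps down and locks with the clamp's foot on the pattern. Only push with the fingers: do not lift the pattern out of its channel, and leave the cup, the jar and the cork block where they are.

Things in the scene. Friction and masses are not known exactly. Their poses are not given: they have to be found in the camera images.
- jig: Fixed wooden jig: board x -140 to 120, y -75 to 165 mm, top at z = 18 mm. Origin at table height on the channel's centre line; x runs along the channel to the end stop, y from channel to clamp, z up. Channel: 103 mm wide between two rails 6 mm high, 12 mm wide, x -135 to 90 mm. Clamp's steel bracket: x 22 to 78, y 77 to 133 mm, up to z = 61 mm.
- stop_face (a point): Centre of the aluminium end stop's face that the pattern must touch: at x = 90 mm of the jig, 7 mm above the board's top (mid-thickness of the pattern). The stop is 22 mm high, 127 mm wide and 14 mm thick. Axes as the jig's.
- pattern_center (a point): Centre of the loose plywood pattern, a board 120 (x, along the channel) x 100 (y) x 14 mm thick, about 0.12 kg, white paper outline on top. Lies in the channel on the jig's board with 1.5 mm play each side; x points to the stop. Starts 25 to 60 mm short of the stop, near edge free to push. Flush at the stop, this point is 60 mm from stop_face.
- clamp_handle (a joint): Handle angle, rad. 0 = open: upright, leaning 5 deg to the jig's -y (channel side). Grows as it swings over to the jig's +y, away from the channel. 1.48 = locked, at its end stop, 10 deg above level. Resists with about 0.7 N m at 0, falling to none at the dead point near 0.9, then snaps by itself to 1.48 and stays; let go earlier, it springs back to 0.
- handle_pivot (a point): Handle's hinge axis, 52 mm above the table; the axis is parallel to the jig's x. Axes as the jig's. The handle reaches 138 mm from this axis.
- handle_grip (a point): Middle of the black grip on the handle, 105 mm from the hinge axis; moves with the handle. The grip is a round bar 20 mm thick, from 60 to 138 mm from the hinge axis. Its tip is 190 mm above the table when open, about 75 mm (centre) when locked.
- clamp_foot (a point): Underside of the rubber foot (20 mm across) of the clamp's steel arm. The handle drives the arm: handle open, the arm is raised 50 deg above the channel, its outer end near y = 40 mm of the jig and 125 mm above the table; locked, the arm is level and the foot rests on the pattern's top, at x = 50, y = 10 mm of the jig.
- pencil_cup_rim (a point): Centre of the mouth of a white open cup standing on the table, 72 mm across, 95 mm high. Bystander: leave it.
- rivet_jar: Glass jar with a steel cap, 54 mm across, 60 mm high; origin at the centre of its underside. Bystander: leave it.
- wax_block: Cork block 60 x 40 x 30 mm high on the table; origin at the centre of its underside. Bystander: leave it.
Things that resemble listed ones, but are neither listed nor needed, are in the scene too. Of the things like the part that bears pattern_center, leave any that is purple; of the rest the smaller one is meant.

How it is judged:
On the way, in this order (a step that is already met when the one before it is completed fails the run):
1. the pattern is flush against the end stop (within 2.5 mm) while the clamp is still open (x of pattern_center in the frame of stop_face above -0.0625 m and value of joint clamp_handle below 0.4 rad), for 0.2 s.
2. the handle has snapped over into lock (value of joint clamp_handle above 1.4 rad), for 0.2 s.
At the end, for the whole second after the job is handed in: The handle is locked (angle above 1.4 rad) and at rest, and the pattern lies flat in its channel, its far edge within 2.5 mm of the end stop, under the clamp's foot (value of joint clamp_handle above 1.4 rad and x of pattern_center in the frame of stop_face between -0.0625 and -0.0575 m and angle between pattern_center's own z axis and vertical below 0.05 rad and z of pattern_center in the frame of stop_face below 0.003 m and distance between clamp_foot and pattern_center below 0.04 m and velocity of joint clamp_handle below 0.05 rad/s); the robot touches nothing.
It fails at once if the pattern is lifted more than 8 mm or tipped (z of pattern_center in the frame of stop_face above 0.008 m or angle between pattern_center's own z axis and vertical above 0.15 rad).
It fails at once if a bystander (cup, jar or cork block) is moved more than 15 mm (distance of any of pencil_cup_rim, rivet_jar, wax_block from where it was at the start of the episode above 0.015 m).
It also fails if it takes over 45 s, if anything falls off the work surface, if the arm or the gripper's body presses on something with over 40 N, if the wrist force passes 120 N, or if a joint passes its speed limit or range.

## Robot

A 6-joint arm with a two-finger parallel gripper is mounted at the origin on the work surface. World frame = base frame: x ahead of the robot, y to its left, z up, the work surface at z = 0. Lengths are in m, angles in rad, forces in N, time in s.
With the tool pointing down it reaches from about 0.325 to 0.875 m from the base axis. Payload 4.4 kg.
Tool frame: the origin (TCP) lies at the very end of the fingers, on their centre line; the grasp point (between the pads) lies 19 mm behind it (env.hold_point_z is the z of the grasp point in the tool frame, in m); z points along the fingers, y is the direction in which the jaws open and shut (so a half turn about z gives the same grasp; the last joint's range is limited). The gripper opens to 85 mm and grips with 20 to 120 N. Pads are 22 mm wide; open, the fingers measure 114 mm over their backs; the gripper's body (76 mm by 85 mm) begins 54 mm behind the grasp point. The pads swing forward as they close: fully open they stand 13 mm farther back than shut.
Start: joints at [-1.357, 0.207, 1.542, -0, 1.393, -0.15], TCP at [0.205, -0.537, 0.231] pointing down, gripper open.
Joint ranges: [-2.73, 2.73], [-0.86, 2.22], [0.23, 2.46], [-1.11, 4.25], [0.08, 2.63], [-2.82, 2.82]. Speed limits (rad/s): [2.79, 2.79, 3.14, 3.14, 3.14, 3.14].

## Interface

Orientations are given as a rotation vector (axis times angle).
In Python, from station import state, cams, job, env gives the robot as it stands.
- The arm moves only by the tool send_rows, never from a script. Its argument "targets" is one flat list of numbers, 7 for each row, row after row: the turn, a rotation vector about the world's x, y, z in degrees, then the shift along the world's x, y, z in cm, then the opening, from 0 (shut) to 1 (fully open). In form: [rx, ry, rz, tx, ty, tz, jaw, rx, ry, rz, tx, ty, tz, jaw, ...]. A call has exactly 8 rows; each row shifts and turns the pose as measured when the row begins; what a row does not reach is not made up. A row lasts 1/10 s, in which the tool goes at most 50 mm and 8.59 degrees, less where a joint would pass 70% of its speed; a pose out of reach is approached as far as the arm can. A call is refused whole if a number of a shift passes 5 or a number of a turn 8.59, either way. A call with a gripper value outside its range is refused whole. The fingers move at their own pace and stop on an object; the grip force is fixed at half the most. Time passes only in rows, so rows that do not move let the fingers close, or fill a call up. It gives the time, the measured TCP pose, the force and the opening at its end, in the units of the state.
- state(): the state, without advancing time (a new reading comes with each control period).
- cams.grab_frame(name): name is "scene" or "top"; returns the picture (420x560x3 uint8, red, green, blue); there is no depth.
- cams.camera_params(name): a dict with "fx", "fy", "cx", "cy" (pixels), "k1" (the pictures are not rectified: a ray, as slopes to the right and down, at radius r is drawn at 1 + k1 r^2 times it, then the intrinsics apply), "cam_to_world" (4x4, takes a point from camera to world coordinates). Camera axes: x right, y down, z forward; pixel columns grow to the right and rows downward; lengths in m; the calibration is good to about 2 mm. A picture is of the moment at which its call begins. camera_params takes no time and is no camera call.
- job.hand_in(): hands the job in, once; it reports no verdict.
The state is a dict: "clock": time; "qpos": joint angles; "qvel": joint speeds; "joint_torque": joint torques, N m; "ee_pos": TCP position; "tool_rot": TCP orientation; "force": force on the tool from outside, world axes, zero at the start; "wrist_torque": the same for the moment, N m; "width": finger opening in m.
Only numpy, scipy, OpenCV 4.12 (cv2) and the standard library are available. Lean on these libraries where they do the work, as an engineer would, in place of code of your own. Each camera call takes 0.05 s, during which the arm holds its last target.

## Working session

There is one attempt and no reset: what is moved stays moved. The work goes in short steps, Python scripts to look and compute and a tool call to move; the robot and the scene stay as the last step left them, time stands still between calls to the robot, and variables do not carry over. Pictures are saved under pics/ and viewed, and the job is handed in when it is done.

Besides the shell and the picture viewer there is one more tool, called by a JSON object that holds its "method" and its "body". send_rows: Moves the arm, as the interface text tells. Its arguments: {"type":"object","properties":{"targets":{"type":"array"}},"required":["targets"]}

```bash
ls; mkdir -p pics
python3 - <<'E'
from station import state, cams, job, env
import cv2,numpy as np
for n in ("scene","top"):
    f=cams.grab_frame(n); cv2.imwrite(f"pics/{n}0.png",f[:,:,::-1])
    p=cams.camera_params(n); print(n,{k:(np.round(v,4).tolist()) for k,v in p.items()})
s=state(); print(s)
E
```

```text
pics
scene {'fx': 512.8634, 'fy': 512.8634, 'cx': 271.6053, 'cy': 210.5615, 'k1': -0.0037, 'cam_to_world': [[0.5941, 0.5869, -0.5501, 1.3397], [0.8043, -0.4236, 0.4167, -0.6353], [0.0115, -0.69, -0.7237, 1.0631], [0.0, 0.0, 0.0, 1.0]]}
top {'fx': 434.8157, 'fy': 434.8157, 'cx': 266.1303, 'cy': 215.9243, 'k1': -0.092, 'cam_to_world': [[0.0176, -0.992, 0.1253, 0.4453], [-0.9996, -0.0148, 0.023, -0.0867], [-0.021, -0.1257, -0.9918, 1.2188], [0.0, 0.0, 0.0, 1.0]]}
{'clock': 0.1, 'qpos': array([-1.35750343e+00,  2.07369568e-01,  1.54286694e+00,  2.13471671e-05,
        1.39355556e+00, -1.50487632e-01]), 'qvel': array([-0.00091472, -0.00170644, -0.00350901, -0.0004933 , -0.00072797,
       -0.0014717 ]), 'joint_torque': array([-9.15869782e-05, -3.84093082e+01, -2.92549092e+01, -9.15636497e-05,
        4.86278426e-03,  1.51457164e-05]), 'ee_pos': array([ 0.20443762, -0.53665258,  0.23019568]), 'tool_rot': array([-3.08760580e+00, -5.67875859e-01,  7.54363793e-05]), 'force': array([-0.42847509,  0.09792002,  0.03614416]), 'wrist_torque': array([-0.02297481,  0.00549463, -0.02961465]), 'width': 0.08527966250101993}
```

View pics/scene0.png

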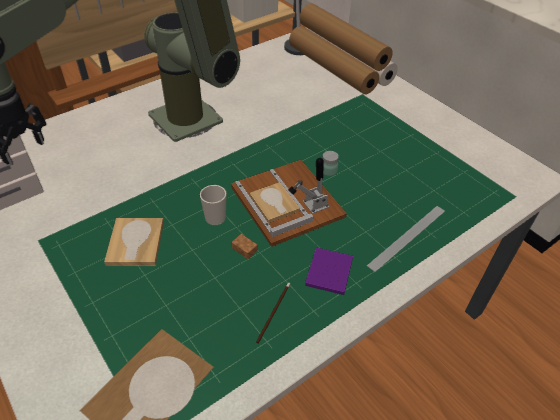

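View pics/top0.png

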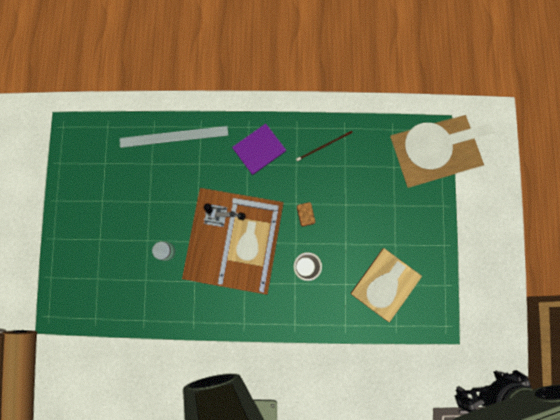

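The top view shows the jig near (235,240): its end stop is at the far end (about 255,203), the clamp at (215,212), the jar at (162,250), the cup at (308,266) and the cork at (306,214). I'll zoom in on these.

Run:
```python
import cv2
t=cv2.imread("pics/top0.png");s=cv2.imread("pics/scene0.png")
cv2.imwrite("pics/topz.png",cv2.resize(t[175:310,140:330],None,fx=4.2,fy=4.2,interpolation=cv2.INTER_CUBIC))
cv2.imwrite("pics/scenez.png",cv2.resize(s[140:260,190:360],None,fx=4.7,fy=4.7,interpolation=cv2.INTER_CUBIC))
```

```text
(no output)
```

View pics/topz.png

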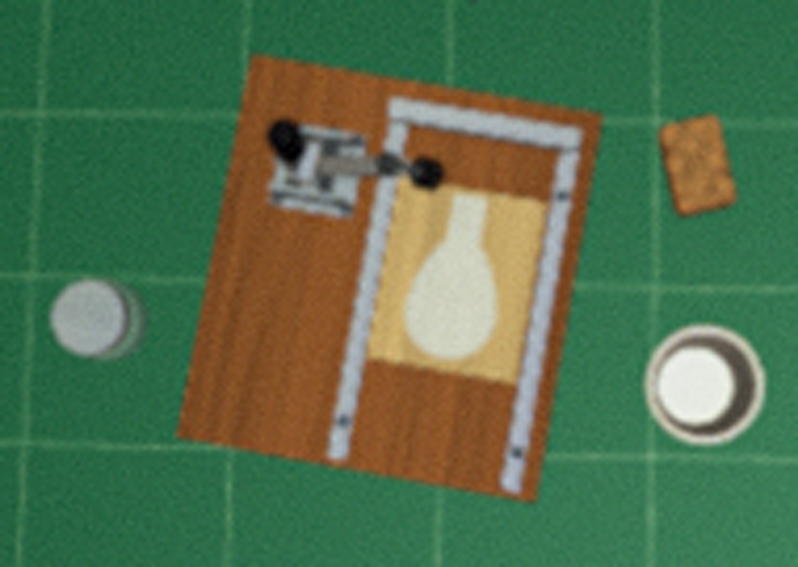

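View pics/scenez.png

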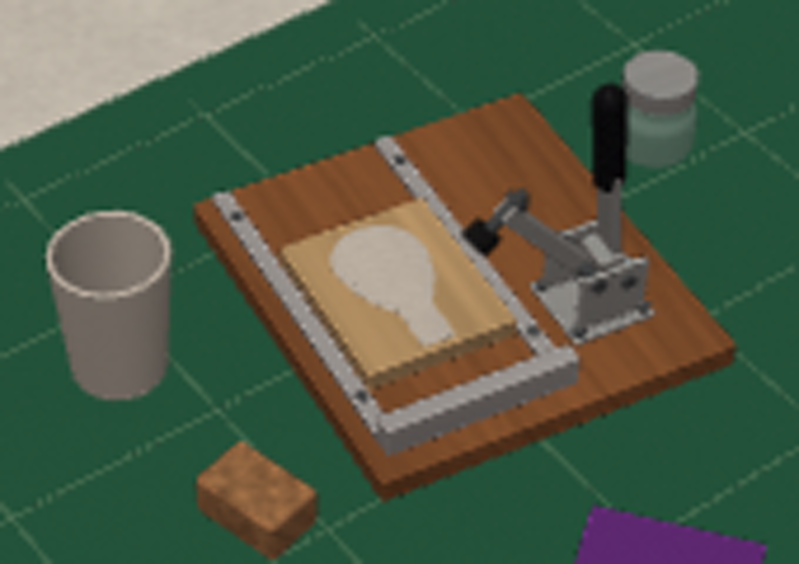

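```bash
cat > h.py <<'E'
from station import state, cams, job, env
import cv2,numpy as np
def ray(n,uv):
    p=cams.camera_params(n);K=np.array([[p['fx'],0,p['cx']],[0,p['fy'],p['cy']],[0,0,1]])
    q=cv2.undistortPoints(np.array(uv,float).reshape(-1,1,2),K,np.array([p['k1'],0,0,0.])).reshape(-1,2)
    T=np.array(p['cam_to_world']);d=np.c_[q,np.ones(len(q))]@T[:3,:3].T
    return T[:3,3],d
def onz(n,uv,z):
    o,d=ray(n,uv);return o+d*((z-o[2])/d[:,2])[:,None]
def fit(loc,w):
    loc=np.array(loc,float);w=np.array(w)[:,:2];lc=loc.mean(0);wc=w.mean(0)
    H=(loc-lc).T@(w-wc);a=np.arctan2(H[0,1]-H[1,0],H[0,0]+H[1,1])
    R=np.array([[np.cos(a),-np.sin(a)],[np.sin(a),np.cos(a)]]);return a,R,wc-R@lc
E
python3 - <<'E'
from h import *
np.set_printoptions(precision=4,suppress=True)
tz=lambda L:np.array(L)/4.2+[140,175]-0.4
sz=lambda L:np.array(L)/4.7+[190,140]-0.4
loc=[(.12,.165),(.12,-.075),(-.14,-.075),(-.14,.165)]
wt=onz("top",tz([(252,57),(602,115),(535,500),(178,437)]),.018)
ws=onz("scene",sz([(736,348),(386,487),(196,207),(518,94)]),.018)
for nm,w in(("top",wt),("scene",ws)):
    a,R,t=fit(loc,w);print(nm,np.degrees(a),t,'res',(w[:,:2]-(np.array(loc)@R.T+t))*1000)
a,R,t=fit(loc*2,np.r_[wt,ws]);print('both',np.degrees(a),t)
J=lambda w:(w[:,:2]-t)@R
print('pattern top', J(onz("top",tz([(546,198),(516,385),(368,360)]),.032)))
print('pattern scene', J(onz("scene",sz([(372,380),(517,322),(283,247),(418,199)]),.032)))
print('cup rim top',onz("top",tz([(705,384)]),.095), 'jar',onz("top",tz([(88,317)]),.06),'cork',onz("top",tz([(698,165)]),.03))
print('cup rim scene',onz("scene",sz([(109,254)]),.095), 'jar',onz("scene",sz([(661,76)]),.06),'cork',onz("scene",sz([(257,485)]),.03))
for l in [(0,0),(.09,0),(-.14,0),(.05,.105)]: print(l,R@l+t)
print('tip top J',J(onz("top",tz([(284,138)]),.18)),'foot',J(onz("top",tz([(427,172)]),.12)))
print('tip scene J',J(onz("scene",sz([(609,90)]),.19)),'foot',J(onz("scene",sz([(482,235)]),.11)))
E
```

```text
top -8.846814029695807 [ 0.5311 -0.0132] res [[-1.8173 -0.8513]
 [-1.1144  0.7646]
 [ 1.9709  0.9587]
 [ 0.9608 -0.872 ]]
scene -8.578626912124754 [ 0.5348 -0.014 ] res [[-0.6268 -2.0851]
 [-0.4413  1.6579]
 [ 1.6991  2.4548]
 [-0.631  -2.0275]]
both -8.712768621820329 [ 0.5329 -0.0136]
pattern top [[ 0.0542 -0.0476]
 [-0.069  -0.0489]
 [-0.0694  0.0485]]
pattern scene [[ 0.0564 -0.0484]
 [ 0.0542  0.0499]
 [-0.0663 -0.0459]
 [-0.0665  0.048 ]]
cup rim top [[ 0.4592 -0.169   0.095 ]] jar [[0.4949 0.2227 0.06  ]] cork [[ 0.6028 -0.1682  0.03  ]]
cup rim scene [[ 0.4607 -0.1687  0.095 ]] jar [[0.4971 0.2214 0.06  ]] cork [[ 0.6064 -0.168   0.03  ]]
(0, 0) [ 0.5329 -0.0136]
(0.09, 0) [ 0.6219 -0.0273]
(-0.14, 0) [0.3946 0.0076]
(0.05, 0.105) [0.5983 0.0826]
tip top J [[0.0472 0.1027]] foot [[0.0482 0.0235]]
tip scene J [[0.0507 0.1015]] foot [[0.0488 0.0254]]
```

{"method": "send_rows", "body": {"targets": [0,0,-3.7,1.7,4.5,0,0,0,0,-3.7,1.7,4.5,0,0,0,0,-3.7,1.7,4.5,0,0,0,0,-3.7,1.7,4.5,0,0,0,0,-3.7,1.7,4.5,0,0,0,0,-3.7,1.7,4.5,0,0,0,0,-3.7,1.7,4.5,0,0,0,0,-3.6,1.7,4.5,0,0]}}

```text
clock: 0.9
ee_pos: [0.3388, -0.1672, 0.2249]
tool_rot: [-3.12, 0.29, 0.001]
force: [1.0, -0.3, -0.0]
width: -0.0002
```

{"method": "send_rows", "body": {"targets": [0,0,0.5,1.9,4.3,0,0,0,0,0.5,1.9,4.3,0,0,0,0,0.5,1.9,4.3,-1,0,0,0,0,1.7,4.0,-2,0,0,0,0,0,0,-3,0,0,0,0,0,0,-3,0,0,0,0,0,0,-3,0,0,0,0,0,0,0,0]}}

```text
clock: 1.7
ee_pos: [0.4141, 0.018, 0.1018]
tool_rot: [-3.125, 0.226, -0.008]
force: [-0.7, 1.1, 0.6]
width: -0.0001
```

```bash
cat >> h.py <<'E'
A=np.radians(-8.71);RJ=np.array([[np.cos(A),-np.sin(A)],[np.sin(A),np.cos(A)]]);TJ=np.array([.5329,-.0136])
def rep():
    s=state();R=cv2.Rodrigues(s['tool_rot'])[0]
    print('t',s['clock'],'ee',s['ee_pos'].round(4),'jig',((s['ee_pos'][:2]-TJ)@RJ).round(4),'yaw',np.degrees(np.arctan2(R[1,0],R[0,0])).round(2),'z',R[:,2].round(3),'F',s['force'].round(1),'q',s['qpos'].round(2))
E
python3 -c "from h import *;rep()"
```

```text
t 1.7 ee [0.4141 0.018  0.1018] jig [-0.1222  0.0133] yaw -8.29 z [ 0.006  0.008 -1.   ] F [-0.7  1.1  0.6] q [-0.17  0.02  2.05  0.01  1.07  1.54]
```

{"method": "send_rows", "body": {"targets": [0,0,-0.4,0,-1.3,-2,0,0,0,0,0,0,-2,0,0,0,0,0,0,-1.5,0,0,0,0,0,0,-1.2,0,0,0,0,0,0,-0.6,0,0,0,0,0,0,-0.2,0,0,0,0,0,0,0,0,0,0,0,0,0,0,0]}}

```text
clock: 2.5
ee_pos: [0.4205, 0.0024, 0.0321]
tool_rot: [-3.125, 0.241, -0.026]
force: [-0.2, -0.2, 0.9]
width: -0.0
```

Run:
```python
from h import *
rep()
for n,(a,b,c,d) in (("scene",(140,260,190,360)),("top",(175,310,140,330))):
    f=cams.grab_frame(n)[:,:,::-1]; cv2.imwrite(f"pics/{n}1.png",cv2.resize(f[a:b,c:d],None,fx=4,fy=4,interpolation=cv2.INTER_CUBIC))
```

```text
t 2.5 ee [0.4205 0.0024 0.0321] jig [-0.1135 -0.0012] yaw -8.8 z [ 0.017  0.006 -1.   ] F [-0.2 -0.2  0.9] q [-0.21  0.16  2.08  0.01  0.89  1.51]
```

View pics/scene1.png

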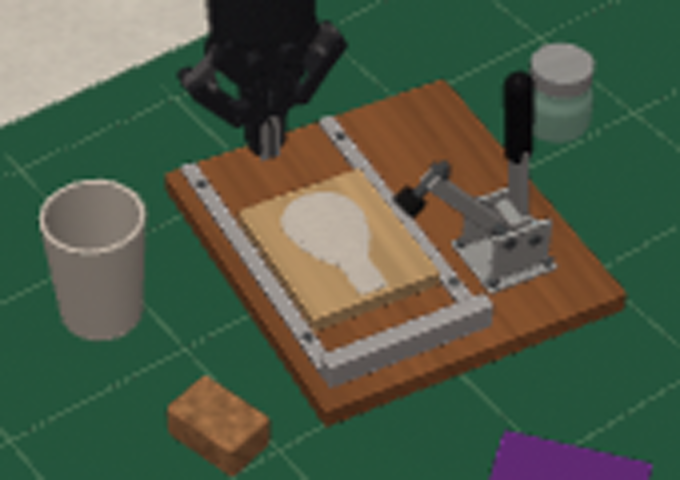

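The scene view shows the shut fingers at about (268,150), centred in the channel behind the pattern's near edge. Next I'll lower them a little and push.

{"method": "send_rows", "body": {"targets": [0,1.0,0,0,0,-0.5,0,0,0,0,0,0,-0.3,0,0,0,0,0,0,-0.1,0,0,0,0,1.0,-0.15,0,0,0,0,0,1.0,-0.15,0,0,0,0,0,1.0,-0.15,0,0,0,0,0,0.6,-0.1,0,0,0,0,0,0,0,0,0]}}

```text
clock: 3.4
ee_pos: [0.4614, -0.0038, 0.0231]
tool_rot: [-3.127, 0.24, -0.0]
force: [0.5, 0.7, 0.5]
width: -0.0001
```

```bash
python3 -c "from h import *;rep()"
```

```text
t 3.4 ee [ 0.4614 -0.0038  0.0231] jig [-0.0722 -0.0012] yaw -8.78 z [ 0.001  0.005 -1.   ] F [0.5 0.7 0.5] q [-0.2   0.26  1.97  0.01  0.9   1.52]
```

{"method": "send_rows", "body": {"targets": [0,0,0,0.5,-0.08,0,0,0,0,0,0.5,-0.08,0,0,0,0,0,0.4,-0.06,0,0,0,0,0,0.3,-0.05,0,0,0,0,0,0.3,-0.05,0,0,0,0,0,0.3,-0.05,0,0,0,0,0,0.3,-0.05,0,0,0,0,0,0.2,-0.03,0,0]}}

```text
clock: 4.2
ee_pos: [0.4901, -0.0083, 0.0226]
tool_rot: [-3.127, 0.24, 0.004]
force: [-0.0, -0.1, 0.1]
width: -0.0003
```

```bash
python3 -c "from h import *;rep()"
```

```text
t 4.2 ee [ 0.4901 -0.0083  0.0226] jig [-0.0431 -0.0013] yaw -8.77 z [-0.002  0.006 -1.   ] F [-0.  -0.1  0.1] q [-0.2   0.32  1.9   0.01  0.93  1.52]
```

{"method": "send_rows", "body": {"targets": [0,0,0,0.2,-0.03,0,0,0,0,0,0.2,-0.03,0,0,0,0,0,0.2,-0.03,0,0,0,0,0,0.2,-0.03,0,0,0,0,0,0.2,-0.03,0,0,0,0,0,0.2,-0.03,0,0,0,0,0,0.2,-0.03,0,0,0,0,0,0.2,-0.03,0,0]}}

```text
clock: 5.0
ee_pos: [0.4903, -0.0074, 0.0188]
tool_rot: [-3.123, 0.237, 0.063]
force: [-6.6, 1.3, 4.9]
width: -0.0001
```

Run:
```python
from h import *
rep()
for n,(a,b,c,d) in (("scene",(140,260,190,360)),("top",(175,310,140,330))):
    f=cams.grab_frame(n)[:,:,::-1]; cv2.imwrite(f"pics/{n}2.png",cv2.resize(f[a:b,c:d],None,fx=4,fy=4,interpolation=cv2.INTER_CUBIC))
```

```text
t 5.0 ee [ 0.4903 -0.0074  0.0188] jig [-0.043  -0.0003] yaw -8.67 z [-0.04   0.012 -0.999] F [-6.6  1.3  4.9] q [-0.19  0.34  1.87  0.01  0.96  1.52]
```

View pics/scene2.png

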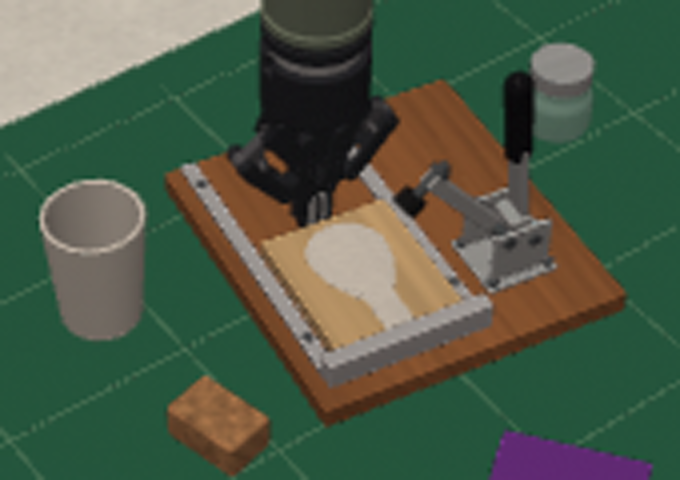

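View pics/top2.png

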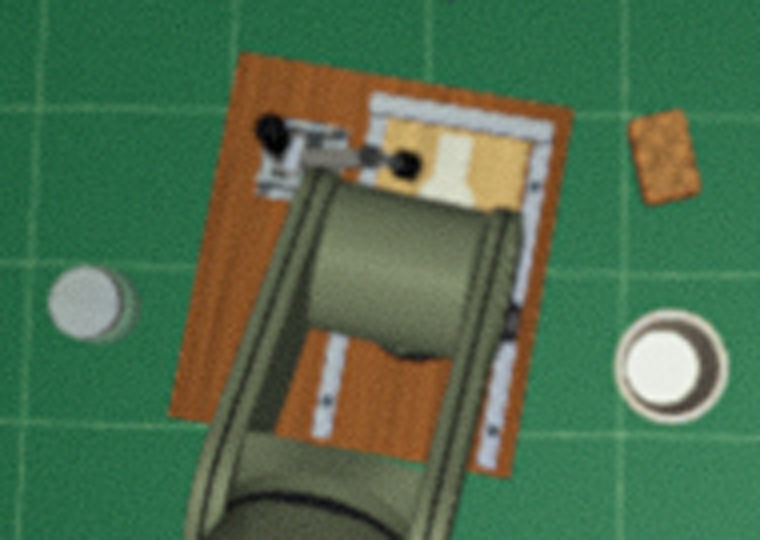

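Run:
```python
import cv2
a=cv2.imread("pics/scene2.png")
cv2.imwrite("pics/scene2z.png",cv2.resize(a[180:400,240:510],None,fx=2.7,fy=2.7,interpolation=cv2.INTER_CUBIC))
```

```text
(no output)
```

View pics/scene2z.png

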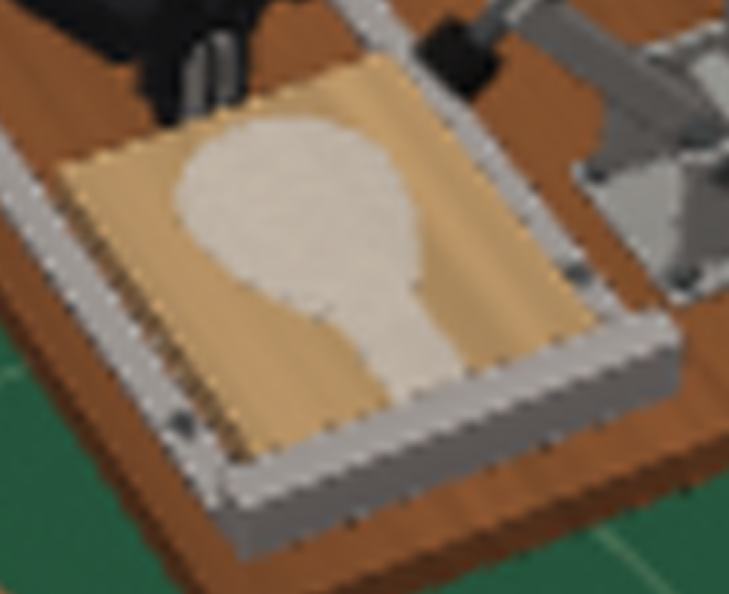

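Run:
```python
from h import *
w=onz("scene",[(255.8,201),(285.2,189.9)],.032);print(((w[:,:2]-TJ)@RJ).round(4))
```

```text
[[-0.0264 -0.0465]
 [-0.0281  0.0492]]
```

The pattern is flush: there is no gap at the stop's edge, and the near edge measures about -0.029. I'll back off and lift.

{"method": "send_rows", "body": {"targets": [0,-2,0,-0.8,0.12,0.1,0,0,0,0,-1.5,0.2,0.2,0,0,0,0,-1,0.15,2,0,0,0,0,0,0,5,0,0,0,0,0,0,5,0,0,0,0,0,0,5,0,0,0,0,0,0,5,0,0,0,0,0,0,2,0]}}

```text
clock: 5.9
ee_pos: [0.4541, -0.0023, 0.2651]
tool_rot: [-3.121, 0.238, 0.005]
force: [1.0, -1.0, 0.9]
width: 0.0001
```

Run:
```python
from h import *
rep()
for n,(a,b,c,d) in (("scene",(120,260,190,360)),):
    f=cams.grab_frame(n)[:,:,::-1]; cv2.imwrite(f"pics/{n}3.png",cv2.resize(f[a:b,c:d],None,fx=4,fy=4,interpolation=cv2.INTER_CUBIC))
```

```text
t 5.9 ee [ 0.4541 -0.0023  0.2651] jig [-0.0796 -0.0008] yaw -8.71 z [-0.002  0.012 -1.   ] F [ 1.  -1.   0.9] q [-0.2  -0.08  1.78  0.01  1.45  1.52]
```

View pics/scene3.png

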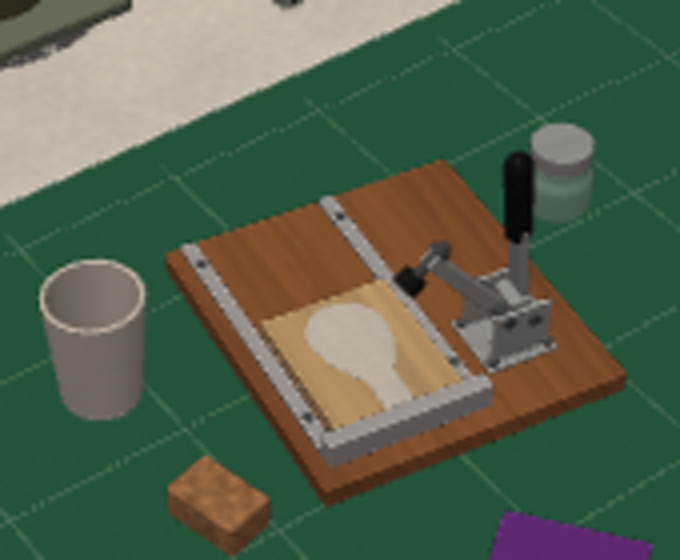

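The pattern is still flush and the clamp still upright (grip at about 517,195). I'll move over to the channel side of the handle.

{"method": "send_rows", "body": {"targets": [0,0,0,4.6,1.3,0,0,0,0,0,4.6,1.3,0,0,0,0,0,4.0,1.2,0,0,0,0,0,0.5,0,0,0,0,0,0,0,0,-3,0,0,0,0,0,0,-3,0,0,0,0,0,0,-2,0,0,0,0,0,0,0,0]}}

```text
clock: 6.75
ee_pos: [0.5965, 0.0355, 0.1853]
tool_rot: [-3.123, 0.24, -0.023]
force: [0.2, -1.0, -0.7]
width: 0.0001
```

Run:
```python
from h import *
rep()
for n,(a,b,c,d) in (("scene",(120,260,190,360)),):
    f=cams.grab_frame(n)[:,:,::-1]; cv2.imwrite(f"pics/{n}4.png",cv2.resize(f[a:b,c:d],None,fx=4,fy=4,interpolation=cv2.INTER_CUBIC))
```

```text
t 6.75 ee [0.5965 0.0355 0.1853] jig [0.0554 0.0581] yaw -8.78 z [ 0.015  0.008 -1.   ] F [ 0.2 -1.  -0.7] q [-0.09  0.28  1.55  0.01  1.3   1.63]
```

View pics/scene4.png

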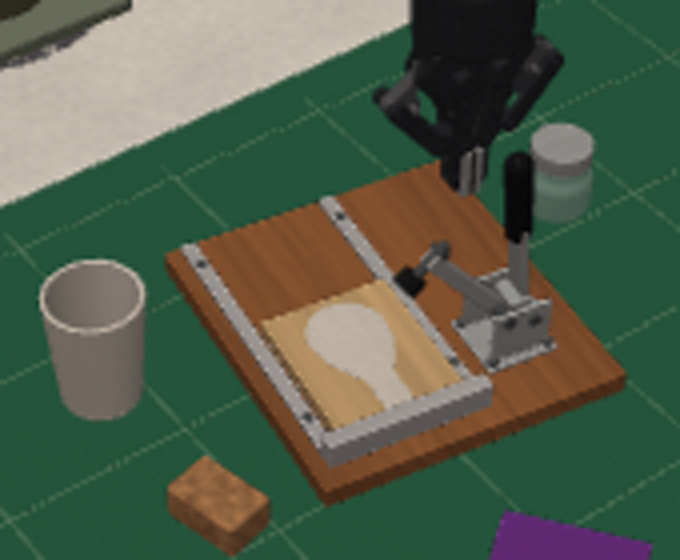

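The fingers are beside the handle, but the knuckles bulge out along the jaw axis towards it. I'll turn the tool 90° so that a narrow side faces the handle.

{"method": "send_rows", "body": {"targets": [0,0,8.5,0,0,0,0,0,0,8.5,0,0,0,0,0,0,8.5,0,0,0,0,0,0,8.5,0,0,0,0,0,0,8.5,0,0,0,0,0,0,8.5,0,0,0,0,0,0,8.5,0,0,0,0,0,0,8.5,0,0,0,0]}}

```text
clock: 7.6
ee_pos: [0.6042, 0.0332, 0.203]
tool_rot: [-2.706, -1.57, -0.05]
force: [-1.5, 0.1, -0.3]
width: -0.0
```

```bash
python3 -c "from h import *;rep()"
```

```text
t 7.6 ee [0.6042 0.0332 0.203 ] jig [0.0634 0.0571] yaw 60.24 z [ 0.021  0.027 -0.999] F [-1.5  0.1 -0.3] q [-0.1   0.28  1.51  0.03  1.33  0.41]
```

{"method": "send_rows", "body": {"targets": [0,0,7.5,-0.6,0.1,0,0,0,0,7.0,-0.6,0.1,0,0,0,0,5.0,-0.3,0,0,0,-1,1,0,0,0,0,0,0,0,0,0,0,-1,0,0,0,0,0,0,-1,0,0,0,0,0,0,-1,0,0,0,0,0,0,0,0]}}

```text
clock: 8.4
ee_pos: [0.5944, 0.0337, 0.1824]
tool_rot: [-2.4, -2.025, -0.028]
force: [-1.1, 0.1, -0.0]
width: -0.0001
```

```bash
python3 -c "from h import *;rep()"
```

```text
t 8.4 ee [0.5944 0.0337 0.1824] jig [0.0536 0.0561] yaw 80.32 z [ 0.012  0.013 -1.   ] F [-1.1  0.1 -0. ] q [-0.1   0.28  1.55  0.01  1.3   0.07]
```

{"method": "send_rows", "body": {"targets": [-0.7,0.7,0,-0.3,0,-1.2,0,0,0,0,0,0,-1.2,0,0,0,0,0.1,0.6,-0.4,0,0,0,0,0.1,0.6,0,0,0,0,0,0.1,0.6,0,0,0,0,0,0.1,0.6,0,0,0,0,0,0.1,0.6,0,0,0,0,0,0,0,0,0]}}

```text
clock: 9.2
ee_pos: [0.5953, 0.0645, 0.1504]
tool_rot: [2.4, 2.026, -0.011]
force: [-1.1, -5.1, -0.9]
width: -0.0003
```

Run:
```python
from h import *
rep()
for n,(a,b,c,d) in (("scene",(120,260,190,360)),):
    f=cams.grab_frame(n)[:,:,::-1]; cv2.imwrite(f"pics/{n}5.png",cv2.resize(f[a:b,c:d],None,fx=4,fy=4,interpolation=cv2.INTER_CUBIC))
```

```text
t 9.2 ee [0.5953 0.0645 0.1504] jig [0.0498 0.0867] yaw 80.32 z [-0.005 -0.005 -1.   ] F [-1.1 -5.1 -0.9] q [-0.03  0.33  1.56 -0.01  1.26  0.14]
```

View pics/scene5.png

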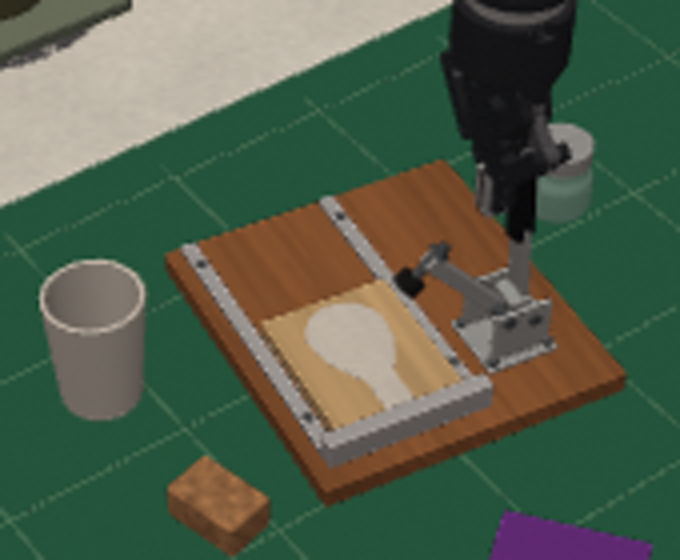

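Contact is made: the force is 5 N with the fingers against the grip. Next I'll push over, descending gently.

{"method": "send_rows", "body": {"targets": [0,0,0,0.15,1.0,0,0,0,0,0,0.15,1.0,0,0,0,0,0,0.15,1.0,-0.2,0,0,0,0,0.15,1.0,-0.3,0,0,0,0,0.15,1.0,-0.3,0,0,0,0,0.15,1.0,-0.3,0,0,0,0,0.15,1.0,-0.4,0,0,0,0,0.15,1.0,-0.4,0]}}

```text
clock: 10.05
ee_pos: [0.6075, 0.1331, 0.1381]
tool_rot: [2.395, 2.008, -0.034]
force: [-0.7, -3.9, -0.4]
width: 0.0
```

Run:
```python
from h import *
rep()
for n,(a,b,c,d) in (("scene",(120,260,190,360)),):
    f=cams.grab_frame(n)[:,:,::-1]; cv2.imwrite(f"pics/{n}6.png",cv2.resize(f[a:b,c:d],None,fx=4,fy=4,interpolation=cv2.INTER_CUBIC))
```

```text
t 10.05 ee [0.6075 0.1331 0.1381] jig [0.0515 0.1563] yaw 79.96 z [-0.006 -0.027 -1.   ] F [-0.7 -3.9 -0.4] q [ 0.09  0.4   1.5  -0.03  1.26  0.27]
```

View pics/scene6.png

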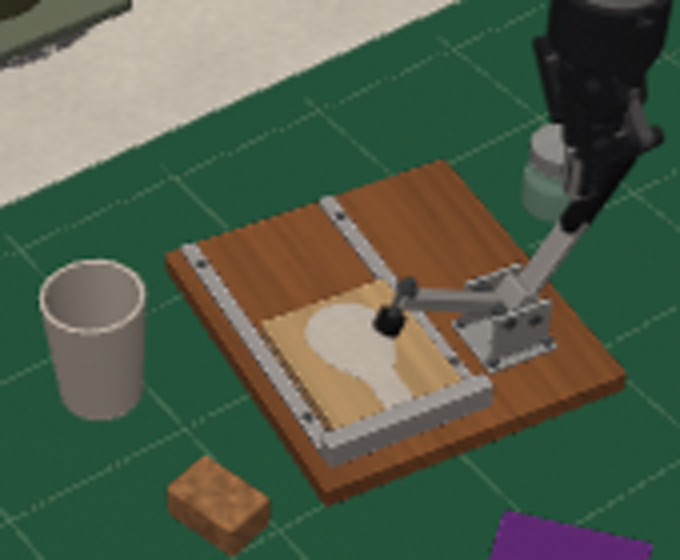

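The handle is leaning about 40° and the arm is coming down over the pattern. I'll keep pushing.

{"method": "send_rows", "body": {"targets": [0,0,0,0.15,1.0,-0.5,0,0,0,0,0.15,1.0,-0.5,0,0,0,0,0.15,1.0,-0.4,0,0,0,0,0.15,1.0,0,0,0,0,0,0.15,1.0,0,0,0,0,0,0,0.5,0,0,0,0,0,0,0,0,0,0,0,0,0,0,0,0]}}

```text
clock: 10.9
ee_pos: [0.6162, 0.1995, 0.1223]
tool_rot: [2.395, 2.015, -0.023]
force: [0.3, 1.0, 0.3]
width: 0.0001
```

Run:
```python
from h import *
rep()
for n,(a,b,c,d) in (("scene",(120,260,190,360)),):
    f=cams.grab_frame(n)[:,:,::-1]; cv2.imwrite(f"pics/{n}7.png",cv2.resize(f[a:b,c:d],None,fx=4,fy=4,interpolation=cv2.INTER_CUBIC))
```

```text
t 10.9 ee [0.6162 0.1995 0.1223] jig [0.0501 0.2232] yaw 80.14 z [-0.004 -0.018 -1.   ] F [0.3 1.  0.3] q [ 0.19  0.46  1.44 -0.02  1.25  0.37]
```

View pics/scene7.png

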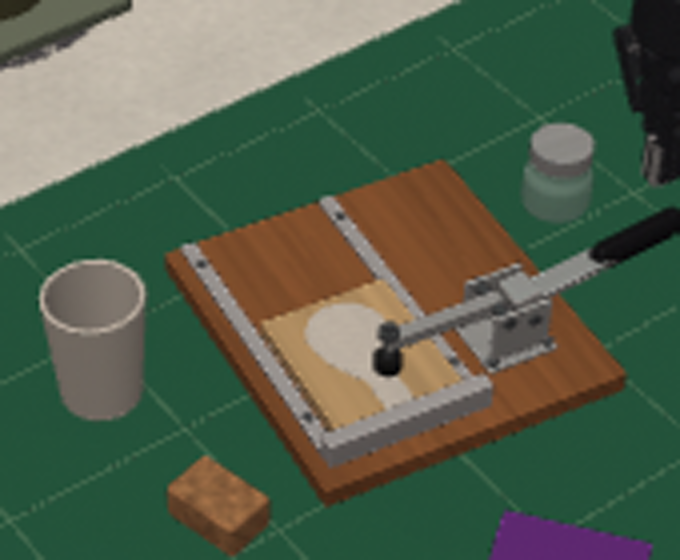

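The handle has snapped down, and the foot (388,360) is on the pattern. I'll retreat upwards and check.

{"method": "send_rows", "body": {"targets": [0,0,0,0,0,3,0,0,0,0,0,0,4,0,0,0,0,0,0,4,0,0,0,0,0,0,3,0,0,0,0,0,0,0,0,0,0,0,0,0,0,0,0,0,0,0,0,0,0,0,0,0,0,0,0,0]}}

```text
clock: 11.75
ee_pos: [0.6125, 0.1947, 0.2632]
tool_rot: [2.403, 2.01, -0.035]
force: [-1.2, -0.4, 0.0]
width: 0.0001
```

Run:
```python
from h import *
rep()
f=cams.grab_frame("scene")[:,:,::-1]; cv2.imwrite("pics/scene8.png",cv2.resize(f[130:270,200:380],None,fx=4.3,fy=4.3,interpolation=cv2.INTER_CUBIC))
# expected pixel of the grip tip & foot when locked
p=cams.camera_params("scene");T=np.linalg.inv(np.array(p['cam_to_world']))
for th in (1.2,1.35,1.48):
    b=th-np.radians(5);l=np.array([.05,.114+.138*np.sin(b)]);w=np.r_[RJ@l+TJ,.052+.138*np.cos(b)]
    c=T[:3,:3]@w+T[:3,3];uv=np.array([p['cx'],p['cy']])+p['fx']*c[:2]/c[2];print(th,((uv-[200,130])*4.3).round(1))
```

```text
t 11.75 ee [0.6125 0.1947 0.2632] jig [0.0471 0.218 ] yaw 79.83 z [-0.012 -0.02  -1.   ] F [-1.2 -0.4  0. ] q [ 0.18  0.34  1.31 -0.02  1.51  0.36]
1.2 [681.2 151. ]
1.35 [687.  169.4]
1.48 [688.8 186.9]
```

View pics/scene8.png

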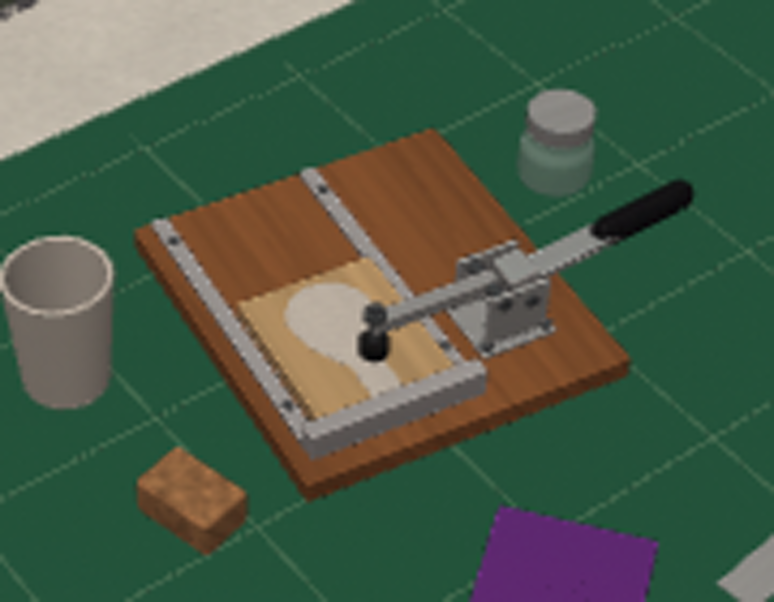

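The tip of the grip is at about (688,188), which matches the 1.48 rad prediction (689,187). The pattern shows no gap at the stop, the foot is on it, the bystanders haven't moved and the arm is clear. I'm handing in.

```bash
python3 -c "
from h import *
print(job.hand_in())"
```

```text
the job is handed in; nothing more can be done
None
```

I pushed the pattern along its channel to the end stop, then pushed the clamp handle over its dead point until it snapped down and locked. The job is handed in; it gave no verdict, and the clock was at about 12 s of the 45 s.

- **Pattern:** The picture shows no gap at the stop. Before the clamp closed, its near edge measured -26 to -28 mm in the jig frame, against -30 mm when flush. The scene camera read about 2 mm too far forward earlier, so I took this as flush. I checked it only by eye after locking.
- **Handle:** The tip of the grip was within about 1 pixel of the predicted position for 1.48 rad, and the foot is on the pattern.
- **Bystanders and arm:** The cup, jar and cork block look unmoved. The gripper is well clear, and the force reading was about 1 N, which is the usual noise.
- **Off plan:** While pressing on the stop, the fingers tilted about 2° and sank onto the board, with about 5 N upwards and 7 N along the channel. I then backed off, and the pattern stayed in place.

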